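# Snap the ribbed roller into the cavatelli maker

### The job

Put the cavatelli maker back together: lay the long ribbed beech roller with the tapered ends above the maker's two spring clips and press it down between them until it snaps home and lies level on its cradles, then let go. Leave the short plain dowel where it lies.

Things in the scene. Friction and masses are not known exactly. Their poses are not given: they have to be found in the camera images.
- roller_mid (a point): Centre of the loose roller: ribbed beech cylinder, 30 mm diameter, 120 mm long along its own y axis, about 100 g (steel core), lying on the counter (centre 15 mm up). Chamfered ends: over the last 8 mm it tapers from 30 mm to an 8 mm flat. It may have rolled, so only its y axis tells its direction; either way round fits. It goes into the maker.
- seat (a point): Where the roller's centre lies when home in the maker: 54 mm above the counter; z up; the roller's axis lies along this y. The clip beads meet the chamfers with the roller's centre about 26 mm above this point, spread by 5 to 6 mm, and snap over them once it is below about 9 mm, holding it down on the cradles. Pressing through takes 6 to 12 N; beyond home it is rigid.
- maker: The cavatelli maker, fixed. Origin: middle of its underside. Beech board 100 (x) x 200 (y) x 16 mm; two V cradles at y +-37 mm, 12 mm thick, free between; end posts at y +-92, 56 mm high; a turning knob outside +y, not needed. Two upright steel spring clips 30 mm wide at y +-62: round beads 108 mm apart, 66 mm up, flared lips above, 138 mm apart at their tops, 83 mm up.
- dowel_mid (a point): Centre of the lookalike, to be left alone: plain smooth beech dowel, 30 mm diameter, only 80 mm long along its own y axis, square-cut ends, lying on the counter (centre 15 mm up). It and the roller swap places between starts. Other things (mould tray, fork, jar, mortar with pestle up to 125 mm high) stand on the far side, beyond x = 0.74.

How it is judged:
By the outcome, as a careful person would: the job done as asked, in the order asked, and still so for the second after the job is handed in, with the robot touching nothing.
It also fails if it takes over 38 s, if anything falls off the work surface, if the arm or the gripper's body presses on something with over 40 N, if the wrist force passes 120 N, or if a joint passes its speed limit or range.

### The arm

A 6-joint arm with a two-finger parallel gripper is mounted at the origin on the work surface. World frame = base frame: x ahead of the robot, y to its left, z up, the work surface at z = 0. Lengths are in m, angles in rad, forces in N, time in s.
With the tool pointing down it reaches from about 0.4 to 0.825 m from the base axis. Payload 7 kg.
Tool frame: the origin (TCP) lies at the centre of the arm's flange, where the gripper is bolted on; the fingertips stand 178 mm ahead of it and the grasp point (between the pads) lies arm.tcp_to_grasp ahead of it (arm.tcp_to_grasp is the distance from the TCP to the grasp point, in m); z points along the fingers, y is the direction in which the jaws open and shut (so a half turn about z gives the same grasp; the last joint's range is limited). The gripper opens to 88 mm and grips with 3 to 60 N. Pads are 19 mm wide; open, the fingers measure 130 mm over their backs; the gripper's body (78 mm by 193 mm) begins 47 mm behind the grasp point.
Start: joints at [1.624, 0.359, 0.012, 0, -1.224, -0.288], TCP at [0.157, 0.656, 0.405] pointing down, gripper open.
Joint ranges: [-3.07, 3.07], [-1.43, 2.12], [-1.02, 1.25], [-3.03, 1.67], [-3.05, -0], [-3.03, 3.03]. Speed limits (rad/s): [2.39, 2.39, 3.01, 3.14, 3.14, 3.14].

### API

Orientations are given as [roll, pitch, yaw] about the fixed x, y, z axes, in that order (R = Rz(yaw) Ry(pitch) Rx(roll)).
In Python, from station import arm gives the robot as it stands.
- The arm moves only by the tool move_arm, never from a script. Its argument "deltas" is a list of rows, each a list of 6 numbers: the shift along the world's x, y, z in mm, then the turn, a rotation vector about the world's x, y, z in degrees. In form: [[tx, ty, tz, ax, ay, az], ...]. A call has exactly 5 rows; each row shifts and turns the commanded pose from where the row before left it; what a row does not reach is not made up. A row lasts 1/12 s, in which the tool goes at most 41.7 mm and 7.16 degrees, less where a joint would pass 70% of its speed; a pose out of reach is approached as far as the arm can. A call with a gripper value outside its range is refused whole. "claw" is the closure in counts, from 0 (fully open) to 255 (shut), set as the call begins (left out, the last holds). The fingers move at their own pace and stop on an object; "squeeze" is the grip in N (left out, the last holds). Time passes only in rows, so rows that do not move let the fingers close, or fill a call up. It gives the time, the measured TCP pose, the force and the opening at its end, in the units of the state.
- arm.get_state(): the state, without advancing time (a new reading comes with each control period).
- arm.grab_frame(name): name is "side" or "top" or "wrist"; returns the picture (480x640x3 uint8, red, green, blue); there is no depth.
- arm.calibration(name): a dict with "intrinsics" (3x3 intrinsics, pixels), "T" (4x4, takes a point from camera to world coordinates); the wrist camera has in their place "mount" (4x4, takes a point from camera to tool coordinates, whose origin is the TCP and whose axes are the flange's). Camera axes: x right, y up, looking along -z (the intrinsics and any distortion apply to the point x, -y, -z); pixel columns grow to the right and rows downward; lengths in m; the calibration is good to about 2 mm. A picture is of the moment at which its call begins: read the wrist's pose just before it. calibration takes no time and is no camera call.
- arm.job_done(): hands the job in, once; it reports no verdict.
Trained networks look in the newest picture that a camera, given by its name, has taken for a name from the list of things; names that differ only in an ending like _2 or _b are one class to them, and where a whole thing is asked for, a point or a joint stands for the part that bears it (a point fixed in the world has none). Each returns a list of dicts, best first, with "score" (0 to 1); they miss things now and then, are a little off and sometimes report something else, mostly with a low value. They report only what shows in the picture. A call takes as long as a camera call.
- arm.spot_in(thing, camera): "xy" ([column, row] in pixels, amid what is visible of it).
- arm.masks_of(thing, camera): "pixels" (480x640 bool, what is visible of it) and "xy" ([column, row] in pixels, amid what is visible of it).
- arm.spot_point(thing, camera): "xy" ([column, row] in pixels: a listed point, or the origin of a listed thing).
The state is a dict: "t": time; "q": joint angles; "qd": joint speeds; "joint_efforts": joint torques, N m; "eef_pos": TCP position; "ee_rot": TCP orientation; "force": force on the tool from outside, world axes, zero at the start; "moment": the same for the moment, N m; "width": finger opening in m.
Only numpy, scipy, OpenCV 4.12 (cv2) and the standard library are available. Lean on these libraries where they do the work, as an engineer would, in place of code of your own. Each camera call takes 0.05 s, during which the arm holds its last target. There are 200 camera calls.

## Working session

There is one attempt and no reset: what is moved stays moved. The work goes in short steps, Python scripts to look and compute and a tool call to move; the robot and the scene stay as the last step left them, time stands still between calls to the robot, and variables do not carry over. Pictures are saved under pics/ and viewed, about 8 in all and at most 12, crops included, and the job is handed in when it is done.

Besides the shell and the picture viewer there is one more tool, called after ">>>" as a command line: name --pt "numbers of a row" for each row, then --argument value for the rest. move_arm: Moves the arm, as the interface text tells. Its arguments: {"type":"object","properties":{"deltas":{"type":"array","items":{"type":"array","items":{"type":"number"}}},"claw":{"type":"number"},"squeeze":{"type":"number"}},"required":["deltas"]}

```bash
mkdir -p pics; ls; cat > h.py <<'E'
import numpy as np, cv2
from station import arm
from scipy.spatial.transform import Rotation as R
def grab(n,f):
    im=arm.grab_frame(n); cv2.imwrite(f'pics/{f}.png',im[:,:,::-1]); return im
def cam(n,st=None):
    c=arm.calibration(n); K=np.array(c['intrinsics'])
    if 'T' in c: return K,np.array(c['T']),c
    T=np.eye(4); T[:3,:3]=R.from_euler('xyz',st['ee_rot']).as_matrix(); T[:3,3]=st['eef_pos']
    return K,T@np.array(c['mount']),c
def ray(n,uv,z,st=None):
    K,T,c=cam(n,st); d=np.linalg.inv(K)@[uv[0],uv[1],1]; d=T[:3,:3]@(d*[1,-1,-1]); o=T[:3,3]
    return o+d*(z-o[2])/d[2]
def proj(n,p,st=None):
    K,T,c=cam(n,st); q=np.linalg.inv(T)@np.append(p,1); q=K@(q[:3]*[1,-1,-1]); return q[:2]/q[2]
E
python3 - <<'E'
from h import *
st=arm.get_state(); print(st, arm.tcp_to_grasp)
for n in ['top','side']:
    print(n,arm.calibration(n)); grab(n,n+'0')
    for t in ['roller_mid','seat','maker','dowel_mid']:
        for r in arm.spot_point(t,n)[:2]: print(t,r['score'],r['xy'],ray(n,r['xy'],{'seat':.054,'maker':0}.get(t,.015)).round(4))
E
```

```text
pics
{'t': 0.0, 'q': array([ 1.62411686e+00,  3.59414271e-01,  1.10511246e-02, -3.63407259e-04,
       -1.22409708e+00, -2.88113322e-01]), 'qd': array([-0.00047234,  0.00028615, -0.00083513,  0.00055821, -0.00131064,
       -0.00025147]), 'joint_efforts': array([ 1.87737322e-03, -5.82724893e+01,  2.93054867e+01,  6.99725121e+00,
        6.98770760e-03, -1.58933394e-04]), 'eef_pos': array([0.15697741, 0.65629358, 0.40369897]), 'ee_rot': array([ 3.13990026e+00, -1.45294095e-04, -2.34916439e-01]), 'force': array([0.38290038, 0.30352655, 0.59141748]), 'moment': array([-0.04042468, -0.02571467, -0.0220875 ]), 'width': 0.08772044907986255} 0.1593
top {'intrinsics': array([[502.22775196,   0.        , 313.8323339 ],
       [  0.        , 502.22775196, 233.0148354 ],
       [  0.        ,   0.        ,   1.        ]]), 'T': array([[ 0.02831943,  0.99379214, -0.10758805,  0.44752222],
       [-0.99922855,  0.02521482, -0.03010834, -0.03363055],
       [-0.02720862,  0.1083577 ,  0.99373955,  0.86838038],
       [ 0.        ,  0.        ,  0.        ,  1.        ]])}
roller_mid 0.93 [453.1, 18
[... 173 characters left out ...]
 0.    ]
dowel_mid 0.74 [406.1, 280.4] [ 0.4636 -0.1654  0.015 ]
side {'intrinsics': array([[473.96325947,   0.        , 321.40454101],
       [  0.        , 473.96325947, 239.67482521],
       [  0.        ,   0.        ,   1.        ]]), 'T': array([[-0.99795679,  0.03522362, -0.05330605,  0.51262302],
       [-0.06388446, -0.56325453,  0.82381012,  0.65870581],
       [-0.0010073 ,  0.82553233,  0.56435393,  0.52486308],
       [ 0.        ,  0.        ,  0.        ,  1.        ]])}
roller_mid 0.74 [292.6, 195.7] [ 0.6352 -0.2531  0.015 ]
seat 0.88 [292.4, 328.5] [0.5832 0.1909 0.054 ]
maker 0.61 [296.7, 355.2] [0.5789 0.1903 0.    ]
dowel_mid 0.73 [374.8, 219.7] [ 0.4571 -0.1641  0.015 ]
```

View pics/top0.png

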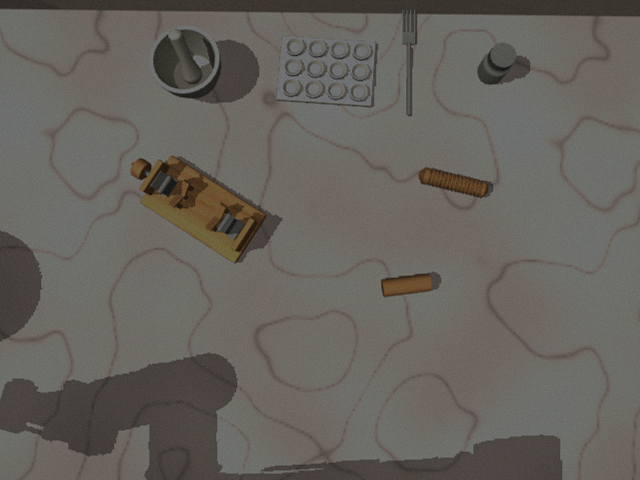

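View pics/side0.png

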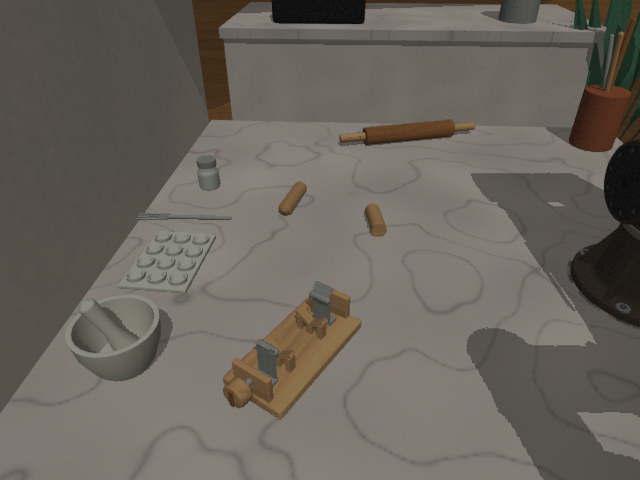

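The top picture shows the ribbed roller at about (453,181), the plain dowel at (408,285) and the maker at (200,208) with its knob at (140,168). The side picture agrees: roller at (293,197), dowel at (375,219), maker at (293,350). Next I need the directions.

```bash
python3 - <<'E'
from h import *
def axis(n,t,z):
    m=arm.masks_of(t,n)[0]; ys,xs=np.nonzero(m['pixels'])
    P=np.array([ray(n,(x,y),z)[:2] for x,y in zip(xs,ys)]).astype(np.float32)
    (c,s,a)=cv2.minAreaRect(P); w,V=np.linalg.eigh(np.cov(P.T)); v=V[:,1]
    print(n,t,m['score'],len(xs),P.mean(0),'rect',c,s,a,'pca deg',np.degrees(np.arctan2(v[1],v[0])))
for n in ['top','side']:
    arm.grab_frame(n)
    axis(n,'roller_mid',.018);axis(n,'dowel_mid',.018);axis(n,'maker',.02)
a,b=ray('top',(140,207),.0),ray('top',(240,262),.0);print(a,b,np.degrees(np.arctan2(*(a-b)[1::-1])))
print(arm.calibration('wrist'))
E
```

```text
top roller_mid 0.7 1197 [ 0.6299624  -0.24197339] rect (0.6300082802772522, -0.24191752076148987) (0.12045533955097198, 0.031461771577596664) 77.68896484375 pca deg 77.76343089188913
top dowel_mid 0.58 893 [ 0.45568562 -0.16394447] rect (0.4558323621749878, -0.16374850273132324) (0.029907040297985077, 0.08488188683986664) 9.035162925720215 pca deg 98.83213109602997Traceback (most recent call last):
  File "<stdin>", line 9, in <module>
  File "<stdin>", line 4, in axis
  File "h.py", line 12, in ray
    K,T,c=cam(n,st); d=np.linalg.inv(K)@[uv[0],uv[1],1]; d=T[:3,:3]@(d*[1,-1,-1]); o=T[:3,3]
          ~~~^^^^^^
  File "h.py", line 7, in cam
    c=arm.calibration(n); K=np.array(c['intrinsics'])
ValueError: time passes only in moves, steps and waits
```

```bash
python3 - <<'E'
import re
s=open('h.py').read()
s=s.replace("def cam(","import functools\n@functools.lru_cache\ndef cal(n): return arm.calibration(n)\ndef cam(").replace("c=arm.calibration(n);","c=cal(n);")
s+='''
def axis(n,t,z,st=None):
    r=arm.masks_of(t,n)
    if not r: print(n,t,'none'); return
    m=r[0]; ys,xs=np.nonzero(m['pixels'])
    P=np.array([ray(n,(x,y),z,st)[:2] for x,y in zip(xs[::3],ys[::3])]).astype(np.float32)
    (c,s,a)=cv2.minAreaRect(P); w,V=np.linalg.eigh(np.cov(P.T)); v=V[:,1]
    print(n,t,m['score'],len(xs),P.mean(0),'rect',np.round(c,4),np.round(s,4),round(a,2),'pca deg',np.degrees(np.arctan2(v[1],v[0])))
'''
open('h.py','w').write(s)
E
python3 - <<'E'
from h import *
arm.grab_frame('top'); axis('top','maker',.02)
a,b=ray('top',(140,207),.0),ray('top',(240,262),.0);print(a,b,np.degrees(np.arctan2(*(a-b)[1::-1])))
c=cal('wrist');print(c); st=arm.get_state(); print(st['t'])
E
```

```text
top maker 0.66 7193 [0.5816664  0.19386633] rect [0.5891 0.2065] [0.2488 0.0995] 58.99 pca deg 59.086774055337244
[0.5799593  0.30111015 0.        ] [0.48768936 0.11942632 0.        ] 63.07580969313627
{'intrinsics': array([[349.52531224,   0.        , 316.72090675],
       [  0.        , 349.52531224, 241.20555834],
       [  0.        ,   0.        ,   1.        ]]), 'mount': array([[-1.67951192e-05,  9.64380752e-01,  2.64517986e-01,
         7.14587637e-02],
       [ 9.99999816e-01, -1.44079534e-04,  5.88779039e-04,
        -3.11479223e-04],
       [ 6.05918801e-04,  2.64517947e-01, -9.64380573e-01,
         2.00712510e-02],
       [ 0.00000000e+00,  0.00000000e+00,  0.00000000e+00,
         1.00000000e+00]])}
0.8
```

>>> move_arm --pt "21 -23.5 0 0 0 -5.3" --pt "21 -23.5 0 0 0 -5.3" --pt "21 -23.5 0 0 0 -5.3" --pt "21 -23.5 0 0 0 -5.3" --pt "21 -23.5 0 0 0 -5.3"

```text
t: 1.22
eef_pos: [0.2627, 0.5378, 0.4048]
ee_rot: [-3.141, 0.0, -0.701]
force: [0.4, 0.8, -0.2]
width: 0.0879
```

>>> move_arm --pt "21 -23.5 0 0 0 -5.3" --pt "21 -23.5 0 0 0 -5.3" --pt "21 -23.5 0 0 0 -5.3" --pt "21 -23.5 0 0 0 -5.3" --pt "21 -23.5 0 0 0 -5.3"

```text
t: 1.63
eef_pos: [0.3678, 0.4201, 0.405]
ee_rot: [-3.141, 0.0, -1.164]
force: [-0.3, -0.6, 0.1]
width: 0.0879
```

>>> move_arm --pt "21 -23.5 0 0 0 -5.3" --pt "21 -23.5 0 0 0 -5.3" --pt "21 -23.5 0 0 0 -5.3" --pt "21 -23.5 0 0 0 -5.3" --pt "21 -23.5 0 0 0 -5.3"

```text
t: 2.05
eef_pos: [0.4728, 0.3026, 0.405]
ee_rot: [-3.141, 0.001, -1.627]
force: [1.1, -0.2, 0.8]
width: 0.0876
```

>>> move_arm --pt "21 -23.5 0 0 0 -5.3" --pt "21 -23.5 0 0 0 -5.3" --pt "21 -23.5 0 0 0 -5.3" --pt "21 -23.5 0 0 0 -5.3" --pt "21 -23.5 0 0 0 -5.3"

```text
t: 2.47
eef_pos: [0.5779, 0.1851, 0.4049]
ee_rot: [-3.141, 0.0, -2.089]
force: [-0.2, 0.5, -1.4]
width: 0.0876
```

```bash
python3 - <<'E'
from h import *
st=arm.get_state(); grab('wrist','w1')
for t in ['seat','maker']:
    for r in arm.spot_point(t,'wrist')[:2]: print(t,r['score'],r['xy'],ray('wrist',r['xy'],.054 if t=='seat' else 0,st).round(4))
E
```

```text
seat 0.72 [319.7, 225.9] [0.578  0.1907 0.054 ]
maker 0.89 [318.9, 215.6] [0.5787 0.191  0.    ]
```

View pics/w1.png

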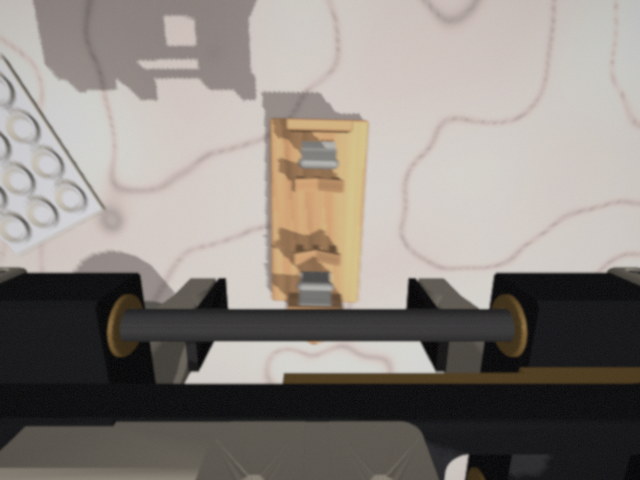

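The wrist picture shows the maker upright in the image: board edges near columns 272 and 365, rows 120–302, and clips at (318,153) and (316,287). I'll fit the board edges for its exact direction and centre line.

```bash
python3 - <<'E'
from h import *
st=arm.get_state(); im=cv2.imread('pics/w1.png'); hsv=cv2.cvtColor(im,cv2.COLOR_BGR2HSV)
b=(hsv[:,:,1]>75).astype(np.uint8)
b=cv2.morphologyEx(b,cv2.MORPH_OPEN,np.ones((3,3))); 
L=[];Rr=[]
for y in range(135,265,2):
    xs=np.nonzero(b[y,255:385])[0]+255
    L.append((xs.min()-.5,y));Rr.append((xs.max()+.5,y))
print([int(x[0]) for x in L[::8]],[int(x[0]) for x in Rr[::8]])
D=[]
for E_ in (L,Rr):
    P=np.array([ray('wrist',p,.016,st)[:2] for p in E_]).astype(np.float32)
    vx,vy,x0,y0=cv2.fitLine(P,cv2.DIST_HUBER,0,.01,.01).ravel()
    if vy<0: vx,vy=-vx,-vy
    n=np.array([vy,-vx]); D.append((n,np.array([x0,y0]))); print('ang',np.degrees(np.arctan2(vy,vx)),'resid',np.std((P-[x0,y0])@n))
n=D[0][0]+D[1][0]; n/=np.linalg.norm(n)
d=[ (p-[.578,.191])@n for _,p in D]; print('edge offsets from seat guess mm',np.array(d)*1e3,'normal',n,'axis',np.degrees(np.arctan2(n[0],-n[1]))) 
a=np.array([-n[1],n[0]])
# ends: board top row edge and clips' inner-symmetric check
for nm,uv,z in [('far post outer top',(318,120),.056),('clip1',(318,153),.07),('clip2',(316,287),.07)]:
    p=ray('wrist',uv,z,st)[:2]-[.578,.191]; print(nm,'along',p@a*1e3,'lat',p@n*1e3)
E
python3 -c "
import cv2;i=cv2.imread('pics/w1.png')[105:315,255:385];cv2.imwrite('pics/w1c.png',cv2.resize(i,None,fx=2.8,fy=2.8,interpolation=cv2.INTER_CUBIC))"
```

```text
[269, 270, 270, 270, 270, 270, 270, 271, 271] [366, 365, 364, 363, 362, 361, 360, 359, 358]
ang 58.341534 resid 0.00052537455
ang 58.729877 resid 0.00031988605
edge offsets from seat guess mm [ 52.85969535 -44.50680926] normal [ 0.85296565 -0.5219671 ] axis 58.53571
far post outer top along -97.77418505178629 lat 5.282350993410601
clip1 along -69.60649625056058 lat 4.42764458407547
clip2 along 56.027116351424326 lat 2.28179425062718
```

View pics/w1c.png

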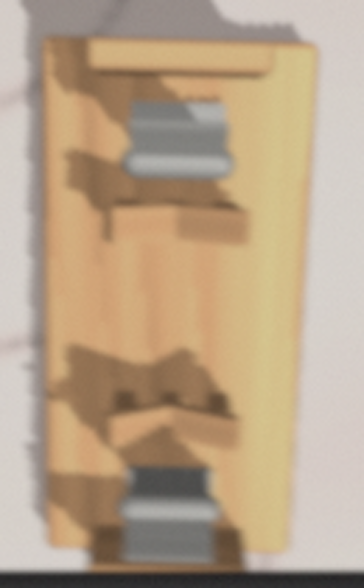

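```bash
cat > mk.py <<'E'
from h import *
st=arm.get_state(); c=lambda u,v:((u+.5)/2.8-.5+255,(v+.5)/2.8-.5+105)
F=[('post1',181,55,.056),('lip1',178.5,104,.083),('bead1',178.5,163,.066),('crad1',179.5,222,.05),('crad2',174,428,.05),('bead2',169,510,.066),('post2',166.5,553,.056)]
g=np.array([.578,.191]);a=np.array([np.cos(np.radians(60)),np.sin(np.radians(60))]);n=np.array([a[1],-a[0]])
P=[]
for nm,u,v,z in F:
    p=ray('wrist',c(u,v),z,st)[:2]; P.append(p); print(nm,(p-g)@a*1e3,(p-g)@n*1e3)
for nm,u1,u2,v in [('edge top',47,318,42),('edge bot',48,287,550)]:
    p,q=[ray('wrist',c(u,v),.016,st)[:2] for u in (u1,u2)]; print(nm,'width',np.linalg.norm(p-q)*1e3,'along',((p+q)/2-g)@a*1e3,'lat',((p+q)/2-g)@n*1e3); P.append((p+q)/2)
P=np.array(P,np.float32)
vx,vy,x0,y0=cv2.fitLine(P,cv2.DIST_L2,0,.01,.01).ravel(); s=np.sign(vy); v=np.array([vx,vy])*s
print('axis',np.degrees(np.arctan2(*v[::-1])),'res',((P-[x0,y0])@np.array([v[1],-v[0]])*1e3).round(1))
bm=(P[2]+P[5])/2; print('bead mid',bm,'bead dist',np.linalg.norm(P[2]-P[5])); q=np.array([x0,y0]); print('line pt nearest',q+v*((bm-q)@v))
E
python3 mk.py
```

```text
post1 -94.234178677447 1.578137158188562
lip1 -78.94552116643045 2.411906262677039
bead1 -61.08610978764828 2.189575054875564
crad1 -40.808039454981 1.6163055432771412
crad2 32.52087270317924 3.0388083522942573
bead2 57.44680501458684 4.653596796591405
post2 78.52616430260288 5.5068886119779
edge top width 96.53642631579244 along -100.86346189524558 lat 0.7737134871974888
edge bot width 97.82435426074579 along 96.01157324512555 lat 5.276664668929875
axis 58.8048 res [ 0.3  0.8  0.2 -0.8 -0.9  0.2  0.6 -0.4  0. ]
bead mid [0.5800533  0.18771335] bead dist 0.11855852
line pt nearest [0.5798856  0.18781492]
```

>>> move_arm --pt "3.5 -28.5 -3 0 0 1.2" --pt "3.5 -28.5 -3 0 0 1.2" --pt "3.5 -28.5 -3 0 0 1.2" --pt "3.5 -28.5 -3 0 0 1.2" --pt "3.5 -28.5 -3 0 0 1.2"

```text
t: 3.03
eef_pos: [0.5941, 0.0436, 0.3898]
ee_rot: [-3.141, 0.0, -1.977]
force: [0.6, 1.1, -0.9]
width: 0.0879
```

>>> move_arm --pt "3.5 -28.5 -3 0 0 1.2" --pt "3.5 -28.5 -3 0 0 1.2" --pt "3.5 -28.5 -3 0 0 1.2" --pt "3.5 -28.5 -3 0 0 1.2" --pt "3.5 -28.5 -3 0 0 1.2"

```text
t: 3.45
eef_pos: [0.6119, -0.0989, 0.3748]
ee_rot: [-3.141, 0.0, -1.872]
force: [0.0, 0.7, -1.1]
width: 0.0871
```

>>> move_arm --pt "3.5 -28.5 -3 0 0 1.2" --pt "3.5 -28.5 -3 0 0 1.2" --pt "3.5 -28.5 -3 0 0 1.2" --pt "3.5 -28.5 -3 0 0 1.2" --pt "3.5 -28.5 -3 0 0 1.2"

```text
t: 3.87
eef_pos: [0.6297, -0.2413, 0.3598]
ee_rot: [-3.141, 0.0, -1.767]
force: [0.7, -0.2, 1.1]
width: 0.0879
```

```bash
python3 - <<'E'
from h import *
st=arm.get_state(); print(st['t'],st['eef_pos'],st['ee_rot']); grab('wrist','w2')
for r in arm.spot_point('roller_mid','wrist')[:2]: print(r['score'],r['xy'],ray('wrist',r['xy'],.015,st).round(4))
axis('wrist','roller_mid',.02,st)
arm.grab_frame('top');axis('top','roller_mid',.018)
E
```

```text
3.8667 [ 0.62971249 -0.24130448  0.35977619] [-3.14119685e+00  2.05572467e-04 -1.76742247e+00]
0.56 [317.5, 223.1] [ 0.6296 -0.2406  0.015 ]
wrist roller_mid 0.73 3657 [ 0.6316882  -0.24465422] rect [ 0.6321 -0.2424] [0.1184 0.0297] 77.2 pca deg 77.43444699385934
top roller_mid none
```

View pics/w2.png

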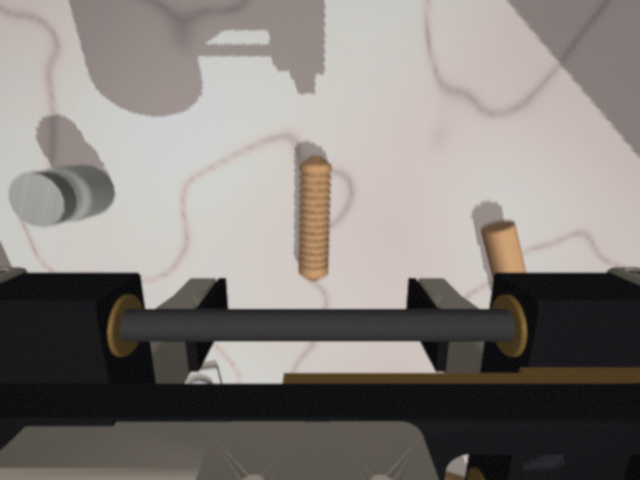

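The wrist picture shows the ribbed roller with tapered ends centred at about (315,218), rows 156–280 and almost upright. The plain dowel is at (503,250), clear of the fingers. I'm going down to grasp.

>>> move_arm --pt "0.2 -0.1 -25 0 0 -0.3" --pt "0.2 -0.1 -25 0 0 -0.3" --pt "0.2 -0.1 -25 0 0 -0.3" --pt "0.2 -0.1 -20 0 0 -0.2" --pt "0.2 -0.1 -15 0 0 -0.2"

```text
t: 4.53
eef_pos: [0.6302, -0.2396, 0.2482]
ee_rot: [3.14, 0.0, -1.792]
force: [-0.1, 0.5, 0.4]
width: 0.0878
```

>>> move_arm --pt "0 0 -20 0 0 0" --pt "0 0 -18 0 0 0" --pt "0 0 -14 0 0 0" --pt "0 0 -10 0 0 0" --pt "0 0 -6 0 0 0"

```text
t: 4.95
eef_pos: [0.6305, -0.2402, 0.1808]
ee_rot: [3.141, 0.0, -1.792]
force: [0.4, 0.5, 0.4]
width: 0.0877
```

>>> move_arm --pt "0 0 0 0 0 0" --pt "0 0 0 0 0 0" --pt "0 0 0 0 0 0" --pt "0 0 0 0 0 0" --pt "0 0 0 0 0 0" --claw 255 --squeeze 40

```text
t: 5.37
eef_pos: [0.6308, -0.2416, 0.1826]
ee_rot: [-3.14, 0.0, -1.793]
force: [-0.3, 0.3, -0.7]
width: 0.0595
```

>>> move_arm --pt "0 0 0 0 0 0" --pt "0 0 0 0 0 0" --pt "0 0 0 0 0 0" --pt "0 0 0 0 0 0" --pt "0 0 0 0 0 0"

```text
t: 5.78
eef_pos: [0.6306, -0.2416, 0.1818]
ee_rot: [-3.141, -0.0, -1.793]
force: [0.9, -0.5, 1.2]
width: 0.0291
```

>>> move_arm --pt "0 0 8 0 0 0" --pt "0 0 16 0 0 0" --pt "0 0 25 0 0 0" --pt "0 0 30 0 0 0" --pt "0 0 30 0 0 0"

```text
t: 6.2
eef_pos: [0.6302, -0.2415, 0.2917]
ee_rot: [3.14, -0.0, -1.793]
force: [1.8, 0.2, -1.2]
width: 0.0287
```

```bash
python3 - <<'E'
from h import *
st=arm.get_state(); print(st['t'],st['eef_pos'],st['width'],st['force']); grab('wrist','w3')
print(axis('wrist','roller_mid',st['eef_pos'][2]-.163,st)); grab('side','s3')
a=cv2.imread('pics/w3.png')[150:400,200:440];b=cv2.imread('pics/s3.png')[100:350,200:440]
cv2.imwrite('pics/c3.png',cv2.resize(np.hstack([a,b]),None,fx=1.6,fy=1.6))
E
```

```text
6.2 [ 0.63015499 -0.241499    0.29169749] 0.02870914672562252 [ 1.84203473  0.17906343 -1.18026487]
wrist roller_mid 0.7 10808 [ 0.6258188  -0.26154017] rect [ 0.6274 -0.255 ] [0.0948 0.0296] 77.74 pca deg 77.21107908487157
None
```

View pics/c3.png

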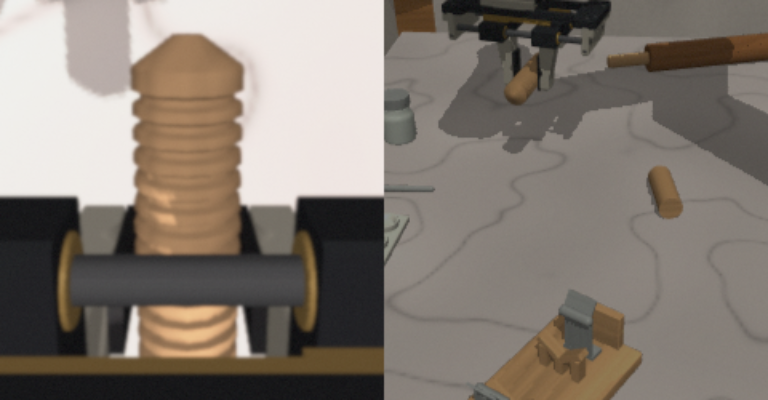

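The roller is held between the fingers, with its far tip at about (317,172) in the wrist view; the dowel is undisturbed at about (615,220) in the side view. I'll work out where the roller sits along the tool axis.

```bash
python3 - <<'E'
from h import *
st=arm.get_state(); c=lambda u,v:((u+.5)/1.6-.5+200,(v+.5)/1.6-.5+150)
Rt=R.from_euler('xyz',st['ee_rot']).as_matrix(); zc=st['eef_pos'][2]-.1668
for nm,u,v,z in [('tip',188,35,zc+.004),('cornL',131,78,zc),('cornR',244,78,zc),('edge groove top L',135,97,zc),('R',242,97,zc)]:
    p=ray('wrist',c(u,v),z,st); print(nm,(Rt.T@(p-st['eef_pos'])*1e3).round(1))
E
```

```text
tip [ 60.5  -0.2 162.8]
cornL [ 49.  -15.2 166.9]
cornR [ 49.1  14.6 166.7]
edge groove top L [ 44.  -14.2 166.9]
R [ 44.   14.2 166.7]
```

>>> move_arm --pt "-3.4 28.6 3 0 0 -1.25" --pt "-3.4 28.6 3 0 0 -1.25" --pt "-3.4 28.6 2 0 0 -1.25" --pt "-3.4 28.6 0 0 0 -1.25" --pt "-3.4 28.6 0 0 0 -1.25"

```text
t: 6.77
eef_pos: [0.6128, -0.0974, 0.298]
ee_rot: [3.14, -0.0, -1.904]
force: [0.3, 0.0, -0.6]
width: 0.0288
```

>>> move_arm --pt "-3.4 28.6 0 0 0 -1.25" --pt "-3.4 28.6 0 0 0 -1.25" --pt "-3.4 28.6 0 0 0 -1.25" --pt "-3.4 28.6 0 0 0 -1.25" --pt "-3.4 28.6 0 0 0 -1.25"

```text
t: 7.18
eef_pos: [0.5957, 0.0457, 0.2979]
ee_rot: [3.14, -0.001, -2.013]
force: [0.7, 0.5, -1.0]
width: 0.0289
```

>>> move_arm --pt "-3.4 28.6 0 0 0 -1.25" --pt "-3.4 28.6 0 0 0 -1.25" --pt "-3.4 28.6 0 0 0 -1.25" --pt "-3.4 28.6 0 0 0 -1.25" --pt "-3.4 28.6 0 0 0 -1.0"

```text
t: 7.6
eef_pos: [0.5787, 0.1886, 0.2979]
ee_rot: [3.141, -0.001, -2.118]
force: [0.9, -0.6, -1.0]
width: 0.0286
```

```bash
python3 - <<'E'
from h import *
st=arm.get_state(); print(st['t'],st['eef_pos'],np.degrees(st['ee_rot']),st['width'],st['force']); grab('wrist','w4');grab('top','t4')
a=cv2.imread('pics/w4.png')[120:420,200:440];b=cv2.imread('pics/t4.png')[110:310,90:330]
cv2.imwrite('pics/c4.png',np.hstack([cv2.resize(a,(480,600)),cv2.resize(b,(320,267))[:,:] if 0 else np.vstack([cv2.resize(b,(312,260)),cv2.resize(grab('side','s4')[200:450,150:450,::-1],(312,260)),np.zeros((80,312,3),np.uint8)])]))
E
```

```text
7.6 [0.57874681 0.18863176 0.29787414] [ 1.79948474e+02 -8.00381683e-02 -1.21324972e+02] 0.028642965200682286 [ 0.86443373 -0.6042233  -0.96352468]
```

View pics/c4.png

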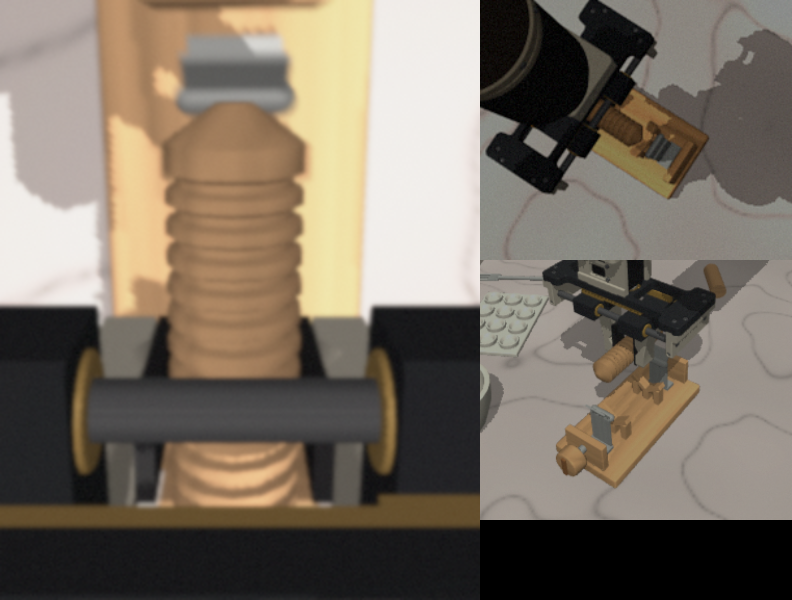

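Holding over the maker, the wrist view shows the tip at (319,172) in line with the clip bead at (318,170). Board edges are at columns 248 and 383. I'll check the offsets in the tool frame.

```bash
python3 - <<'E'
from h import *
st=arm.get_state(); c=lambda u,v:((u+.5)/2-.5+200,(v+.5)/2-.5+120)
Rt=R.from_euler('xyz',st['ee_rot']).as_matrix(); zc=st['eef_pos'][2]-.1668
for nm,u,v,z in [('lipL',183,38,.083),('lipR',290,38,.083),('beadL',177,103,.066),('beadR',295,103,.066),('boardTL',97,20,.016),('boardTR',373,20,.016),('boardBL',113,300,.016),('boardBR',362,300,.016),('tip',236,103,zc+.004)]:
    p=ray('wrist',c(u,v),z,st); print(nm,(Rt.T@(p-st['eef_pos'])*1e3).round(1))
for s in [(.5799,.1878),(.578,.191)]: print((Rt.T@(np.array([*s,.054])-st['eef_pos'])*1e3).round(1))
E
```

```text
lipL [ 74.  -13.8 214.8]
lipR [ 74.   14.8 214.8]
beadL [ 55.7 -17.2 231.8]
beadR [ 55.7  18.  231.8]
boardTL [ 81.3 -49.1 281.8]
boardTR [ 81.3  49.5 281.9]
boardBL [-24.7 -48.2 281.7]
boardBR [-24.7  50.7 281.7]
tip [ 60.5   0.2 162.9]
[  0.4  -1.8 243.7]
[ -1.4   1.5 243.7]
```

>>> move_arm --pt "0.1 0.4 -7 0 0 0.1" --pt "0.1 0.4 -9 0 0 0.1" --pt "0.1 0.4 -9 0 0 0.1" --pt "0.1 0.3 -7 0 0 0" --pt "0 0 -3 0 0 0"

```text
t: 8.17
eef_pos: [0.5796, 0.188, 0.2616]
ee_rot: [3.14, -0.002, -2.112]
force: [-0.4, -0.8, -1.3]
width: 0.0288
```

```bash
python3 - <<'E'
from h import *
st=arm.get_state(); print(st['t'],st['eef_pos'],np.degrees(st['ee_rot']),st['width'],st['force']); grab('wrist','w5')
s=grab('side','s5')[:,:,::-1]
print('side proj nominal +y end', )
a=cv2.imread('pics/w5.png')[120:270,240:400]
cv2.imwrite('pics/c5.png',np.hstack([cv2.resize(a,(400,375),interpolation=cv2.INTER_CUBIC),cv2.resize(s[285:435,210:370],(400,375),interpolation=cv2.INTER_CUBIC)]))
E
```

```text
8.1667 [0.57959969 0.18795591 0.26160373] [ 1.79923115e+02 -1.39605529e-01 -1.21025067e+02] 0.02878541283432793 [-0.4354707  -0.78770026 -1.26448979]
side proj nominal +y end
```

View pics/c5.png

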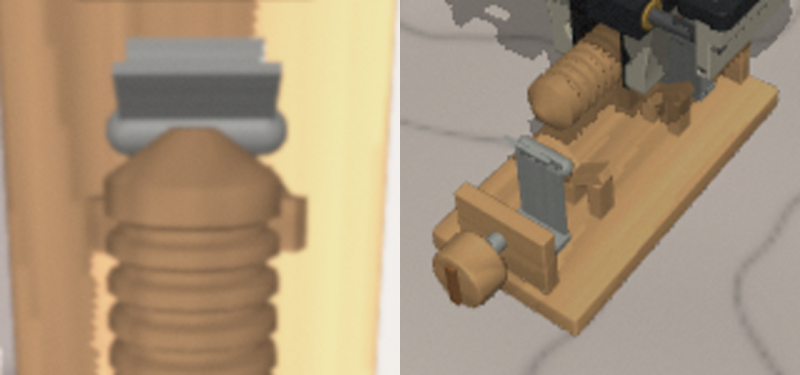

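```bash
python3 - <<'E'
from h import *
st=arm.get_state(); print(st['t'],st['eef_pos'],np.degrees(st['ee_rot']))
Rt=R.from_euler('xyz',st['ee_rot']).as_matrix(); zc=st['eef_pos'][2]-.1668
cw=lambda u,v:((u+.5)/2.5-.5+240,(v+.5)/2.5-.5+120); cs=lambda u,v:((u-400+.5)/2.5-.5+210,(v+.5)/2.5-.5+285)
f=lambda n,p,z:(Rt.T@(ray(n,p,z,st)-st['eef_pos'])*1e3).round(1)
for nm,u,v,z in [('lipL',112,67,.083),('lipR',283,67,.083),('beadL',107,134,.066),('beadR',287,134,.066),('tip',195,130,zc+.004),('cornL',104,190,zc),('cornR',283,190,zc)]: print('w5',nm,f('wrist',cw(u,v),z))
for nm,u,v,z in [('tip',541,97,zc),('lip l',516,141,.083),('lip r',572,166,.083)]: print('side',nm,f('side',cs(u,v),z))
# w1 pose
T1=dict(eef_pos=np.array([.5779,.1851,.4049]),ee_rot=np.array([-3.141,0,-2.089]))
c1=lambda u,v:((u+.5)/2.8-.5+255,(v+.5)/2.8-.5+105)
R1=R.from_euler('xyz',T1['ee_rot']).as_matrix()
for nm,u,v,z in [('lip1',178.5,128,.083),('bead1',178.5,163,.066),('bead2',169,510,.066),('lip2',169,523,.083)]:
  p=ray('wrist',c1(u,v),z,T1); print('w1',nm,(Rt.T@(p-st['eef_pos'])*1e3).round(1))
E
```

```text
8.2667 [0.57984007 0.18829668 0.26245969] [ 1.79951824e+02 -1.07559076e-01 -1.20998940e+02]
w5 lipL [ 70.1 -14.4 179.6]
w5 lipR [ 70.1  15.7 179.6]
w5 beadL [ 57.2 -17.2 196.6]
w5 beadR [ 57.2  18.6 196.6]
w5 tip [6.040e+01 1.000e-01 1.629e+02]
w5 cornL [ 50.1 -15.1 166.9]
w5 cornR [ 50.1  15.  166.9]
side tip [-48.5  -8.  166.7]
side lip l [-70.2  -7.3 179.3]
side lip r [-67.1  26.4 179.4]
w1 lip1 [ 69.9  -0.6 179.6]
w1 bead1 [ 58.9  -0.2 196.6]
w1 bead2 [-59.9  -0.7 196.3]
w1 lip2 [-57.4  -0.7 179.4]
```

```bash
python3 - <<'E'
from h import *
st=arm.get_state(); Rt=R.from_euler('xyz',st['ee_rot']).as_matrix(); s=cv2.imread('pics/s5.png')
x0,y0,k=230,270,8
im=cv2.resize(s[y0:y0+75,x0:x0+100],None,fx=k,fy=k,interpolation=cv2.INTER_CUBIC)
for x,r,c in [(-60,4,(0,0,255)),(-52,15,(0,255,0)),(-30,15,(255,0,0))]:
    t=np.linspace(0,2*np.pi,40); pts=[]
    for a in t:
        p=st['eef_pos']+Rt@(np.array([x+.4,r*np.cos(a),166.8+r*np.sin(a)])*1e-3); u=proj('side',p); pts.append((u+.5-[x0,y0])*k)
    cv2.polylines(im,[np.int32(pts)],True,c,1)
cv2.imwrite('pics/c6.png',im)
E
```

```text
(no output)
```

View pics/c6.png

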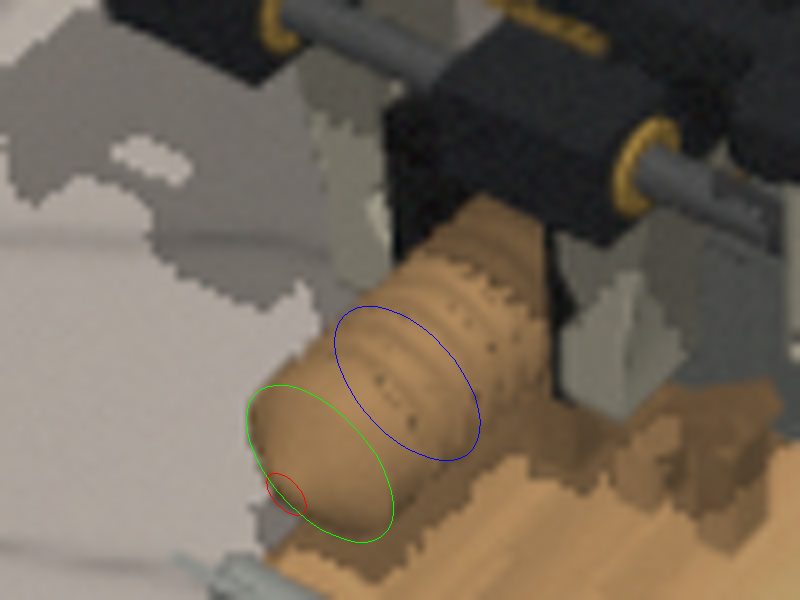

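The overlay matches: the roller's free end sits where it should at about (285,490) in the crop, so the roller is level and centred. I'm now pressing down in small steps, watching the force.

>>> move_arm --pt "-0.3 0.2 -4 0 0 0" --pt "0 0 -4 0 0 0" --pt "0 0 -4 0 0 0" --pt "0 0 -3 0 0 0" --pt "0 0 -3 0 0 0" --squeeze 60

```text
t: 8.68
eef_pos: [0.5797, 0.1892, 0.2456]
ee_rot: [-3.141, 0.0, -2.111]
force: [-1.4, -0.1, 6.9]
width: 0.0284
```

>>> move_arm --pt "0 0 -2 0 0 0" --pt "0 0 -2 0 0 0" --pt "0 0 -2 0 0 0" --pt "0 0 -2 0 0 0" --pt "0 0 -2 0 0 0"

```text
t: 9.1
eef_pos: [0.5798, 0.1892, 0.2359]
ee_rot: [-3.141, 0.001, -2.111]
force: [-0.2, -0.7, 0.0]
width: 0.0288
```

>>> move_arm --pt "0 0 -2 0 0 0" --pt "0 0 -2 0 0 0" --pt "0 0 -2 0 0 0" --pt "0 0 -2 0 0 0" --pt "0 0 -2 0 0 0"

```text
t: 9.52
eef_pos: [0.5794, 0.189, 0.2249]
ee_rot: [3.141, -0.001, -2.111]
force: [-0.3, -1.1, -2.0]
width: 0.0286
```

```bash
python3 - <<'E'
from h import *
st=arm.get_state(); print(st['t'],st['eef_pos'],np.degrees(st['ee_rot']),st['width'],st['force'],st['moment'])
Rt=R.from_euler('xyz',st['ee_rot']).as_matrix(); s=grab('side','s7')[:,:,::-1]; grab('wrist','w7')
x0,y0,k=215,290,5
im=cv2.resize(s[y0:y0+80,x0:x0+80],None,fx=k,fy=k,interpolation=cv2.INTER_CUBIC)
a=cv2.resize(cv2.imread('pics/w7.png')[120:280,240:400],(400,400),interpolation=cv2.INTER_CUBIC)
for x,r,c in [(-60,4,(0,0,255)),(-52,15,(0,255,0))]:
    pts=[]
    for t in np.linspace(0,2*np.pi,40):
        p=st['eef_pos']+Rt@(np.array([x+.4,r*np.cos(t),166.8+r*np.sin(t)])*1e-3); pts.append((proj('side',p)+.5-[x0,y0])*k)
    cv2.polylines(im,[np.int32(pts)],True,c,1)
cv2.imwrite('pics/c7.png',np.hstack([a,im]))
E
```

```text
9.5167 [0.57938022 0.18898966 0.22493307] [ 1.79965609e+02 -5.52937538e-02 -1.20963698e+02] 0.02860544736573365 [-0.25491502 -1.07627848 -1.97022872] [-0.12623046 -0.01586168  0.00455491]
```

View pics/c7.png

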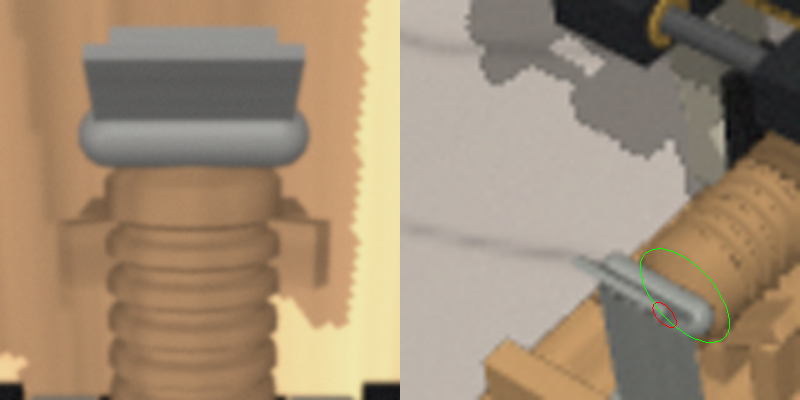

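Both ends are now under the clip beads: the far bead at (195,140) covers the tip, and the near bead at (665,290) lies over its chamfer. About 4 mm remain to the cradles.

>>> move_arm --pt "0 0 -1 0 0 0" --pt "0 0 -1 0 0 0" --pt "0 0 -1 0 0 0" --pt "0 0 -0.5 0 0 0" --pt "0 0 0 0 0 0"

```text
t: 10.03
eef_pos: [0.5797, 0.1892, 0.2222]
ee_rot: [-3.141, 0.0, -2.111]
force: [0.2, -0.7, -2.3]
width: 0.0287
```

```bash
python3 - <<'E'
from h import *
for i in range(3):
    st=arm.get_state(); print(st['t'],st['eef_pos'],st['force'],st['moment'],st['width']); arm.grab_frame('side')
E
```

```text
10.0333 [0.57972705 0.18920595 0.22220293] [ 0.16913338 -0.70409632 -2.32580763] [-0.01876365 -0.17871397 -0.0047054 ] 0.028662444199862303
10.0833 [0.57971123 0.18919862 0.22223295] [ 0.61707559 -0.93184659 -3.04085449] [-0.03030525 -0.23045279  0.00935409] 0.028855115574421664
10.1333 [0.57969628 0.18916136 0.2221976 ] [ 0.19861933 -1.02792028 -2.59777983] [-0.01912495 -0.2403052  -0.05904395] 0.028183986574202655
```

>>> move_arm --pt "0 0 -0.5 0 0 0" --pt "0 0 -0.5 0 0 0" --pt "0 0 -0.5 0 0 0" --pt "0 0 0 0 0 0" --pt "0 0 0 0 0 0"

```text
t: 10.6
eef_pos: [0.5797, 0.1892, 0.2213]
ee_rot: [-3.141, 0.001, -2.111]
force: [-2.7, -0.3, 5.2]
width: 0.0288
```

>>> move_arm --pt "0 0 -0.4 0 0 0" --pt "0 0 -0.3 0 0 0" --pt "0 0 0 0 0 0" --pt "0 0 0 0 0 0" --pt "0 0 0 0 0 0"

```text
t: 11.02
eef_pos: [0.5797, 0.1892, 0.2212]
ee_rot: [-3.141, 0.001, -2.111]
force: [-4.5, -0.5, 10.6]
width: 0.0286
```

It is home: the force rises rigidly to 10.6 N with the roller's centre at about 54 mm. I'm releasing and rising.

>>> move_arm --pt "0 0 0 0 0 0" --pt "0 0 0 0 0 0" --pt "0 0 0 0 0 0" --pt "0 0 0 0 0 0" --pt "0 0 0 0 0 0" --claw 0

```text
t: 11.43
eef_pos: [0.5797, 0.1892, 0.2198]
ee_rot: [3.142, -0.0, -2.111]
force: [0.4, 1.3, 0.0]
width: 0.0565
```

>>> move_arm --pt "0 0 0 0 0 0" --pt "0 0 0 0 0 0" --pt "0 0 3 0 0 0" --pt "0 0 5 0 0 0" --pt "0 0 8 0 0 0"

```text
t: 11.85
eef_pos: [0.5795, 0.1891, 0.2359]
ee_rot: [3.141, -0.001, -2.111]
force: [0.2, -0.1, -0.5]
width: 0.0863
```

>>> move_arm --pt "0 0 15 0 0 0" --pt "0 0 25 0 0 0" --pt "0 0 30 0 0 0" --pt "0 0 30 0 0 0" --pt "0 0 30 0 0 0"

```text
t: 12.27
eef_pos: [0.5794, 0.189, 0.3684]
ee_rot: [-3.141, 0.001, -2.111]
force: [1.3, 0.8, -0.2]
width: 0.0873
```

>>> move_arm --pt "0 0 15 0 0 0" --pt "0 0 5 0 0 0" --pt "0 0 0 0 0 0" --pt "0 0 0 0 0 0" --pt "0 0 0 0 0 0"

```text
t: 12.68
eef_pos: [0.5792, 0.189, 0.3847]
ee_rot: [3.14, -0.002, -2.111]
force: [-0.9, 0.4, -0.4]
width: 0.0873
```

```bash
python3 - <<'E'
from h import *
st=arm.get_state(); print(st['t'],st['eef_pos'],st['force'],st['width'])
grab('side','s8'); grab('wrist','w8')
for n in ('side','wrist'):
    arm.grab_frame(n)
    for t,z in (('roller_mid',.054),('seat',.054)):
        for r in arm.spot_point(t,n)[:1]: print(n,t,r['score'],r['xy'],ray(n,r['xy'],z,st).round(4))
s=cv2.imread('pics/s8.png')[270:430,210:370];w=cv2.imread('pics/w8.png')[95:315,210:430]
cv2.imwrite('pics/c8.png',np.hstack([cv2.resize(w,(400,400),interpolation=cv2.INTER_CUBIC),cv2.resize(s,(400,400),interpolation=cv2.INTER_CUBIC)]))
E
```

```text
12.6833 [0.57924632 0.18896526 0.38471338] [-0.93111107  0.38946575 -0.42192834] 0.08733747042174601
side roller_mid 0.96 [295.1, 326.7] [0.5799 0.1872 0.054 ]
side seat 0.67 [295.4, 328.9] [0.579  0.1914 0.054 ]
wrist roller_mid 0.63 [316.9, 223.3] [0.5775 0.1868 0.054 ]
```

View pics/c8.png

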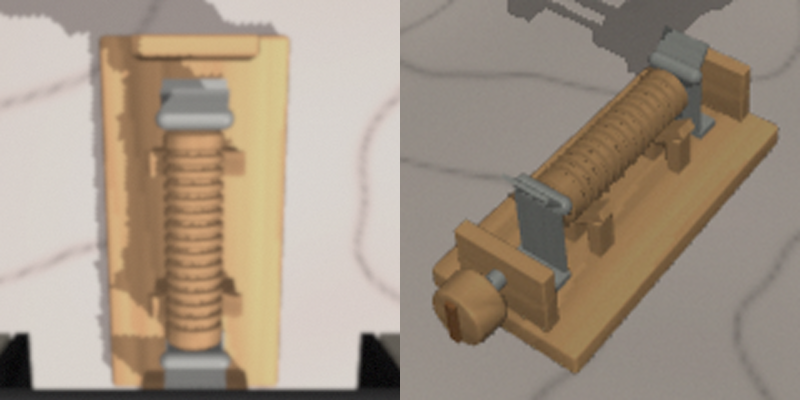

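The roller lies between both clips, with the beads over both chamfers at (195,118) and (195,360) in the wrist crop. It rests on both cradles, level in the side view, and the gripper is clear. I'm handing it in.

```bash
python3 - <<'E'
from h import *
arm.grab_frame('side')
for r in arm.spot_point('dowel_mid','side')[:1]: print(r['score'],ray('side',r['xy'],.015).round(4))
print(arm.job_done())
E
```

```text
0.65 [ 0.4554 -0.16    0.015 ]
the job is handed in; nothing more can be done
None
```

The ribbed roller is back in the maker: I pressed it down between the two clips until it snapped home on its cradles. I then let go, rose clear and handed the job in at about 13 s.

- **Pressing:** the clips resisted with about 7 N at first contact. The force then turned slightly negative as they pulled the roller down, and it rose rigidly to 10.6 N with the roller's centre at about 54 mm.
- **Last pictures:** the wrist and side views show the beads over both chamfers and the roller level on both cradles. The open gripper is about 160 mm above it and feels no force.
- **Dowel:** it was never touched; the last side view puts it within about 4 mm of where I first found it, which is within the detector's scatter.
- **Disagreements:** the detectors put the seat 3–4 mm off my edge measurements of the maker, and they place the seated roller's centre within about 4–5 mm of the seat. A hand-picked tip position in one side picture was about 11 mm wrong. An overlay of the expected roller outline on that picture matched, so I kept my alignment.

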